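# Feed a carton along the fence into the end-seal applicator

### The job

Pick up the wooden push stick and use it to press the teal carton flat against the station's fence before the carton's nose crosses the brass strip; then feed it along the fence, kept pressed against it all the way, until its nose has pushed the applicator plate fully home. Push gently (about 5 N on the fence is right, never more than about 10 N; stop pushing the plate before 15 N), move the carton with the stick only, keep it flat on the base plate, and leave the things around alone. Leave the carton there, straight and with its nose at the plate, and stand the stick upright on the bare counter, off the station.

Things in the scene. Friction and masses are not known exactly. Their poses are not given: they have to be found in the camera images.
- station: Fixed station, its yaw within 0.15 rad of the world axes. Aluminium base plate, its top 10 mm above the counter. Origin at counter height; +y is the feed direction, +x points to the fence. In this frame: plate x -70 to +80, y -200 to +260 mm; fence along the +x side; flush brass strip across the plate at y 0; grey housing x -35 to +55, y +210 to +256, 70 mm high, at the far end.
- fence: Fixed aluminium rail (station x +62 to +72 mm, y -195 to +195, top 38 mm above the counter) carrying before it a wooden facing strip on set screws, the part the carton runs along. Origin and axes: the station's. The strip's setting is not measured: its face stands anywhere from station x +32 to +48 mm at y 0, at a toe angle of up to 0.025 rad to the station's y. Find and follow it by feel.
- applicator (a joint): Travel of the applicator plate, in m: 0 out, 0.020 fully home (hard stop) along the station's +y. Stiff slide: takes about 3.5 N to move, has no spring, stays where left. Starts anywhere from 0 to 0.006.
- applicator_face (a point): Centre of the applicator plate's flat face (44 mm wide, 30 mm high), which looks along the station's -y, 28 mm above the counter; at joint value 0 it is at station x +12, y +170 mm.
- carton: Teal carton lying on the base plate: 36 high, 46 wide, 135 mm long, 0.14 to 0.28 kg, its top 46 mm above the counter. Origin: centre of its tail face; z axis from tail to nose (feed), y axis to the fence, x axis up. Starts off the fence, its origin at station x -20 to -8, y -170 to -150 mm, turned by up to 0.1 rad, nose short of the strip. Slides at 1 to 2 N.
- carton_nose (a point): Centre of the carton's nose end face.
- push_stick: Loose wooden push stick, 0.18 kg, standing on the counter right of the station. Origin: underside, below the handle. Used with +y along the feed, +x to the fence. L-shaped shoe 30 mm high: heel block x -36 to +14, y -14 to +12 mm (face y +12 pushes the carton's tail); side wall x -36 to -24, reaching forward to y +95 (inner face x -24 presses the carton's outer side).
- stick_grip (a point): Grip point on the stick's upright handle, 95 mm above its underside, straight above its origin; axes as the stick. Handle 40 mm along x, 20 mm along y, from 30 to 128 mm above the underside: close the fingers along its y. Held so, the shoe yields roughly 0.3 mm per N.
- done_carton: finished teal carton, 36x46x135 mm, standing on the counter behind the fence; a bystander, leave it alone. Origin: centre of its underside.
- praline: wrapped praline, about 50 mm, on the counter in front of the station; a bystander, leave it alone. Origin: centre of its underside.
- card_terminal: dark card terminal, 175x71x46 mm, on the counter left of the station; a bystander, leave it alone. Origin: centre of its underside.
- cream_carton: cream carton, 50x84x135 mm, standing at the right; a bystander, leave it alone. Origin: centre of its underside.
- small_carton: small cream carton, 40x50x82 mm, standing at the right; a bystander, leave it alone. Origin: centre of its underside.

How it is judged:
On the way, in this order (a step that is already met when the one before it is completed fails the run):
1. the carton is pressed against the fence (more than 1 N) and straight (within 0.06 rad of the feed direction), its nose still short of the brass strip (12 mm allowed) (angle between the z axis of carton and the y axis of station, either way round below 0.06 rad and contact force between carton and fence above 1 N and y of carton_nose in the frame of station below 0.012 m), for 0.15 s.
2. the carton is being fed along the fence: pressed and straight with its nose between 60 and 130 mm past the strip (angle between the z axis of carton and the y axis of station, either way round below 0.06 rad and contact force between carton and fence above 1 N and y of carton_nose in the frame of station between 0.06 and 0.13 m), for 0.15 s.
3. the carton has been fed along the fence and has pushed the applicator plate fully home (within 2.5 mm) (value of joint applicator above 0.0175 m and angle between the z axis of carton and the y axis of station, either way round below 0.06 rad and x of carton in the frame of station above 0 m and y of carton_nose in the frame of applicator_face between -0.003 and 0.004 m), for 0.2 s.
At the end, for the whole second after the job is handed in: Applicator plate home (17.5 of 20 mm or more), carton nose within 3 mm of it, carton straight (within 0.06 rad of the feed) on the fence side (middle of its tail at station x above 0), at rest; stick at rest, upright (within 0.1 rad) on the bare counter (all of step 3 and linear speed of each of carton, push_stick below 0.01 m/s and height (world z) of push_stick below 0.006 m and angle between push_stick's own z axis and vertical below 0.1 rad); the robot touches nothing.
It fails at once if past the strip (by 12 mm) and before the plate is home, the carton moves without touching the fence, or is askew by more than 0.08 rad (y of carton_nose in the frame of station above 0.012 m and value of joint applicator below 0.0175 m and (angle between the z axis of carton and the y axis of station, either way round above 0.08 rad or (linear speed of carton above 0.01 m/s and contact force between carton and fence below 0.1 N))).
It fails at once if the carton is pressed on the fence with more than 14 N or on the applicator plate with more than 20 N (contact force between carton and fence above 14 N or contact force between carton and applicator above 20 N).
It fails at once if the gripper or arm pushes the carton or the applicator plate (contact force between the arm and carton above 0.5 N or contact force between the arm and applicator above 0.5 N).
It fails at once if the carton is tipped by more than 0.15 rad or lifted (angle between carton's own x axis and vertical above 0.15 rad or height (world z) of carton above 0.04 m).
It fails at once if a bystander is moved by more than 20 mm (distance of any of done_carton, praline, card_terminal, cream_carton, small_carton from where it was at the start of the episode above 0.02 m).
It also fails if it takes over 72 s, if anything falls off the work surface, if the arm or the gripper's body presses on something with over 40 N, if the wrist force passes 120 N, or if a joint passes its speed limit or range.

### The arm

A 6-joint arm with a two-finger parallel gripper is mounted at the origin on a cart in front of the work surface, level with it; the furniture and walls round the work are solid. World frame = base frame: x ahead of the robot, y to its left, z up, the work surface at z = 0. Lengths are in m, angles in rad, forces in N, time in s.
With the tool pointing down it reaches from about 0.25 to 0.725 m from the base axis. Payload 4 kg.
Tool frame: the origin (TCP) lies at the very end of the fingers, on their centre line; the grasp point (between the pads) lies 19 mm behind it; z points along the fingers, y is the line along which they close (so a half turn about z gives the same grasp; the last joint's range is limited). The gripper opens to 85 mm and grips with 20 to 120 N. Pads are 22 mm wide; open, the fingers measure 114 mm over their backs; the gripper's body (76 mm by 85 mm) begins 54 mm behind the grasp point. The pads swing forward as they close: fully open they stand 13 mm farther back than shut.
Start: joints at [1.309, 0.241, 0.005, 1.335, 0, 1.571], TCP at [0.129, 0.483, 0.231] pointing down, gripper open.
Joint ranges: [-2.72, 2.72], [-1.05, 1.87], [-1.09, 1.28], [-1.99, 2.15], [-1.42, 1.44], [-3.14, 3.14]. Speed limits (rad/s): [2.79, 2.79, 3.14, 3.14, 3.14, 3.14].

### API

Orientations are given as a unit quaternion [x, y, z, w].
In Python, from workcell import bot gives the robot as it stands.
- The arm moves only by the tool carry_out, never from a script. Its argument "increments" is one flat list of numbers, 5 for each row, row after row: the finger opening in cm, from 0 to 8.54, then the shift along the tool's x, y, z in cm, then the turn about the tool's z in rad. A call has exactly 5 rows; each row shifts and turns the commanded pose from where the row before left it, along the tool's axes as they then stand; what a row does not reach is not made up. A row lasts 1/8 s, in which the tool goes at most 62.5 mm and 10.7 degrees, less where a joint would pass 70% of its speed; a pose out of reach is approached as far as the arm can. A call with a gripper value outside its range is refused whole. The fingers move at their own pace and stop on an object; the grip force is fixed at half the most. Time passes only in rows, so rows that do not move let the fingers close, or fill a call up. It gives the time, the measured TCP pose, the force, the opening and the grip force at its end, in the units of the state.
- bot.get_obs(): the state, without advancing time (a new reading comes with each control period).
- bot.camera(name): name is "scene" or "top" or "wrist"; returns a dict with "pixels" (384x512x3 uint8, blue, green, red), "range_z" (384x512 float32, m along the optical axis (not along the pixel's ray), 0 where there is no reading), "mtx" (3x3 intrinsics, pixels), "eye" and "attitude" of the camera in the world. Camera axes: x right, y down, z forward; pixel columns grow to the right and rows downward; lengths in m; the calibration is good to about 2 mm. A picture is of the moment at which its call begins.
- bot.job_done(): hands the job in; it is judged then, once.
Trained networks look in a picture, given as the dict that the camera call returned (one of the last four; its "shot" number tells which), for a name from the list of things; names that differ only in an ending like _2 or _b are one class to them, and where a whole thing is asked for, a point or a joint stands for the part that bears it (a point fixed in the world has none). Each returns a list of dicts, best first, with "p" (0 to 1); they miss things now and then, are a little off and sometimes report something else, mostly with a low value. They report only what shows in the picture. A call takes as long as a camera call.
- bot.find_in(picture, name): "xyz" ([x, y, z] in m, in the coordinates of the camera as it stood for that picture, good to about 4 mm: the middle of the surface that is visible of it).
- bot.regions_of(picture, name): "mask" (384x512 bool, what is visible of it).
- bot.place_of(picture, name): "xyz" ([x, y, z] in m, in the coordinates of the camera as it stood for that picture, good to about 4 mm: a listed point, or the origin of a listed thing).
The state is a dict: "clock": time; "joint_pos": joint angles; "joint_vel": joint speeds; "tau": joint torques, N m; "eef_pos": TCP position; "tool_rot": TCP orientation; "ft_force": force on the tool from outside, world axes, zero at the start; "ft_torque": the same for the moment, N m; "grip_width": finger opening in m; "grasp_force": force on a finger pad.
Only numpy, scipy, OpenCV 4.12 (cv2) and the standard library are available. Lean on these libraries where they do the work, as an engineer would, in place of code of your own. Each camera call takes 0.05 s, during which the arm holds its last target. There are 200 camera calls.

## Working session

There is one attempt and no reset: what is moved stays moved. The work goes in short steps, Python scripts to look and compute and a tool call to move; the robot and the scene stay as the last step left them, time stands still between calls to the robot, and variables do not carry over. Pictures are saved under pics/ and viewed, at most 10 in all, crops included, and the job is handed in when it is done.

Besides the shell and the picture viewer there is one more tool, called after "Request:" as name(argument=value, ...) on one line, values as JSON. carry_out: Moves the arm, as the interface text tells. Its arguments: {"type":"object","properties":{"increments":{"type":"array","items":{"type":"number"}}},"required":["increments"]}

```bash
ls; mkdir -p pics; cat > h.py <<'E'
import numpy as np, cv2
from scipy.spatial.transform import Rotation as R
from workcell import bot
def att(c):
    a=np.array(c["attitude"],float)
    return R.from_quat(a).as_matrix() if a.size==4 else a.reshape(3,3)
def w(c,p): return att(c)@np.array(p)+np.array(c["eye"])
def cloud(c,mask=None):
    z=c["range_z"]; v,u=np.nonzero((z>0)&(mask if mask is not None else True))
    zz=z[v,u]; K=c["mtx"]
    P=np.c_[(u-K[0,2])/K[0,0]*zz,(v-K[1,2])/K[1,1]*zz,zz]
    return P@att(c).T+np.array(c["eye"])
E
python3 - <<'E'
from h import *
np.set_printoptions(precision=4,suppress=True)
o=bot.get_obs(); print(o)
im=[]
for n in["scene","top"]:
    c=bot.camera(n); im.append(c["pixels"]); print(n,c["eye"],c["attitude"],c["mtx"])
    for k in["station","fence","applicator_face","carton","carton_nose","push_stick","stick_grip","done_carton","praline","card_terminal","cream_carton","small_carton"]:
        for d in bot.place_of(c,k)[:1]: print(k,round(d["p"],2),w(c,d["xyz"]))
    cv2.imwrite(f"pics/{n}0.png",c["pixels"])
    np.savez(f"{n}0.npz",**{k:c[k] for k in["pixels","range_z","mtx","eye","attitude"]})
E
```

```text
pics
{'clock': 0.0, 'joint_pos': array([ 1.309 ,  0.2414,  0.0037,  1.3352, -0.    ,  1.5708]), 'joint_vel': array([ 0.0006,  0.0002,  0.0011, -0.0017,  0.0018,  0.0004]), 'tau': array([ -0.0001, -37.2319,  25.2406,   0.0169,  -0.    ,   0.    ]), 'eef_pos': array([0.1292, 0.4823, 0.2304]), 'tool_rot': array([ 0.1305,  0.9914, -0.001 , -0.0001]), 'ft_force': array([-0.6981,  0.009 , -0.2155]), 'ft_torque': array([-0.0651, -0.0315,  0.0155]), 'grasp_force': 0.0, 'grip_width': 0.0851381911364426}
scene [-0.0133  0.9216  0.6197] [-0.2082  0.8184 -0.5211  0.1234] [[402.8588   0.     257.9733]
 [  0.     402.8588 187.1942]
 [  0.       0.       1.    ]]
station 0.9 [0.4809 0.0279 0.0032]
fence 0.93 [ 0.4781  0.0326 -0.0004]
applicator_face 0.23 [ 0.4803 -0.2782  0.0933]
carton 0.81 [ 0.4382 -0.1231  0.0235]
carton_nose 0.73 [0.4597 0.0151 0.025 ]
push_stick 0.74 [ 0.4749 -0.2739  0.0023]
stick_grip 0.56 [ 0.4808 -0.2778  0.0947]
done_carton 0.68 [ 0.6242  0.0687 -0.0018]
praline 0.44 [ 0.3992  0.2466 -0.0046]
card_terminal 0.66 [0.4946 0.3927 0.0017]
cream_carton 0.77 [ 0.5762 -0.5211 -0.0014]
small_carton 0.54 [ 0.4005  0.2496 -0.0033]
top [-0.3436 -0.4418  1.6574] [ 0.8133 -0.5158  0.1453 -0.2266] [[457.7326   0.     258.1078]
 [  0.     457.7326 193.0153]
 [  0.       0.       1.    ]]
station 0.83 [0.4799 0.0292 0.0001]
fence 0.74 [ 0.4844  0.0294 -0.0036]
applicator_face 0.38 [0.5189 0.1994 0.0244]
carton 0.75 [0.4614 0.0198 0.0221]
carton_nose 0.77 [0.4621 0.0199 0.0233]
push_stick 0.79 [ 0.4818 -0.2762  0.0004]
stick_grip 0.79 [ 0.4799 -0.2734  0.0933]
done_carton 0.64 [ 0.6257  0.0689 -0.0001]
praline 0.6 [0.399  0.2497 0.0011]
card_terminal 0.84 [0.4964 0.3939 0.0029]
cream_carton 0.97 [ 0.5786 -0.5175 -0.005 ]
small_carton 0.81 [ 0.4439 -0.5098 -0.0004]
```

```bash
python3 - <<'E'
from h import *
np.set_printoptions(precision=4,suppress=True)
for n in["scene","top"]:
    c=bot.camera(n)
    for k in["fence","carton","push_stick","station"]:
        r=bot.regions_of(c,k)
        if not r: continue
        P=cloud(c,r[0]["mask"]); 
        lo,hi={"fence":(.030,.042),"carton":(.042,.050),"push_stick":(.024,.034),"station":(.004,.014)}[k]
        if k=="station": print("z hist",np.histogram(P[:,2],bins=[-.01,0,.005,.015,.03,.04,.06,.08,.1])[0])
        Q=P[(P[:,2]>lo)&(P[:,2]<hi)][:,:2].astype(np.float32)
        if len(Q)<10: print(n,k,len(Q));continue
        Q=Q[(np.abs(Q-np.median(Q,0))<.3).all(1)]
        b=cv2.minAreaRect(Q*1000); U,S,V=np.linalg.svd(Q-Q.mean(0),full_matrices=False)
        print(n,k,round(r[0]["p"],2),len(Q),b,"pca yaw",np.arctan(-V[0,0]/V[0,1]),"z",np.median(P[:,2]),"box",Q.min(0),Q.max(0))
E
```

```text
scene fence 0.8 325 ((538.3925170898438, 14.957717895507812), (355.5718688964844, 30.04880714416504), 80.98723602294922) pca yaw -0.14978096 z 0.027396944193389228 box [ 0.497  -0.1619] [0.5736 0.1924]
scene carton 0.58 323 ((452.2784423828125, -50.183570861816406), (136.82228088378906, 48.4946174621582), 80.74364471435547) pca yaw -0.15508114 z 0.04025113309612305 box [ 0.4192 -0.1194] [0.484  0.0186]
scene push_stick 0.66 862 ((494.91815185546875, 389.8465576171875), (69.7630615234375, 158.59521484375), 46.929931640625) pca yaw 0.8648071 z 0.0275598280661441 box [0.4264 0.3127] [0.5763 0.4631]
z hist [   8  123 2521  728  459  279  435    0]
scene station 0.63 2538 ((474.79937744140625, 71.23574829101562), (451.14495849609375, 149.06210327148438), 77.86114501953125) pca yaw -0.108668305 z 0.009224673388671834 box [ 0.3946 -0.1643] [0.5939 0.2968]
top fence 0.82 266 ((542.04541015625, 14.34625244140625), (381.09173583984375, 37.76813507080078), 80.93014526367188) pca yaw -0.15147717 z 0.02793390929454742 box [ 0.4956 -0.1736] [0.5757 0.2045]
top carton 0.81 209 ((452.2333679199219, -54.00055694580078), (135.58746337890625, 46.590328216552734), 80.4249267578125) pca yaw -0.18318278 z 0.042607709362813884 box [ 0.4224 -0.1216] [0.4846 0.0133]
top push_stick 0.87 73 ((457.9715270996094, -241.2977294921875), (43.83747482299805, 107.96503448486328), 5.820166110992432) pca yaw -0.10955045 z 0.029806530006313947 box [ 0.44   -0.2928] [ 0.4853 -0.1855]
z hist [ 103  464 1521  511  307  108  193    0]
top station 0.76 1589 ((493.3986511230469, 70.93312072753906), (488.5218811035156, 159.98995971679688), 82.21874237060547) pca yaw -0.14108594 z 0.010923416584595946 box [ 0.3838 -0.1791] [0.592  0.3044]
```

View pics/scene0.png

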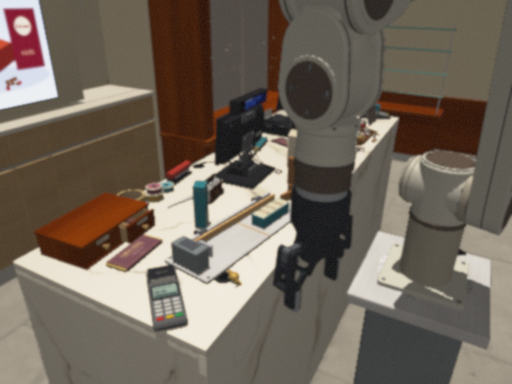

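View pics/top0.png

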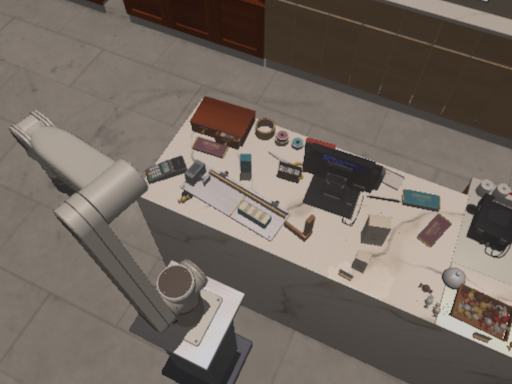

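Both views show the stick alone at the near right end of the station (top: about 298,228), the carton on the plate (255,213), and the fence rail beyond it (245,193). The stick's wall is on the robot side and points along the feed. The stick yaw is about -0.11 and the station yaw about -0.145. I'll move over the stick next.

Request:
carry_out(increments=[8.5, 0, 0, 0, -0.15, 8.5, -2.7, -4.46, 0, 0, 8.5, -2.7, -4.46, 0, 0, 8.5, -2.7, -4.46, 0, 0, 8.5, -2.7, -4.46, 0, 0])

```text
clock: 2.42
eef_pos: [0.2173, 0.2922, 0.2314]
tool_rot: [0.056, 0.998, 0.0, 0.0]
ft_force: [1.3, -0.7, 1.3]
grip_width: 0.0851
grasp_force: 0.0
```

Request:
carry_out(increments=[8.5, -2.7, -4.46, 0, 0, 8.5, -2.7, -4.46, 0, 0, 8.5, -2.7, -4.46, 0, 0, 8.5, -2.7, -4.46, 0, 0, 8.5, -2.7, -4.46, 0, 0])

```text
clock: 3.05
eef_pos: [0.3267, 0.0554, 0.2317]
tool_rot: [0.056, 0.998, 0.0, 0.001]
ft_force: [0.6, 0.6, 0.7]
grip_width: 0.0853
grasp_force: 0.0
```

Request:
carry_out(increments=[8.5, -2.7, -4.46, 0, 0, 8.5, -2.7, -4.46, 0, 0, 8.5, -2.7, -4.46, 0, 0, 8.5, -2.7, -4.46, 0, 0, 8.5, -2.7, -4.46, 0, 0])

```text
clock: 3.68
eef_pos: [0.4359, -0.1815, 0.2315]
tool_rot: [0.056, 0.998, 0.0, 0.0]
ft_force: [0.8, 1.4, 1.2]
grip_width: 0.085
grasp_force: 0.0
```

```bash
python3 - <<'E'
from h import *
np.set_printoptions(precision=4,suppress=True)
o=bot.get_obs(); q=R.from_quat(o["tool_rot"]).as_matrix(); print(o["clock"],o["eef_pos"],"theta",np.arctan2(-q[0,1],q[1,1]),q[:,2],o["ft_force"])
c=bot.camera("wrist"); cv2.imwrite("pics/w1.png",c["pixels"])
for k in["push_stick","stick_grip","station","carton","fence"]:
    for d in bot.place_of(c,k)[:1]: print(k,round(d["p"],2),w(c,d["xyz"]))
r=bot.regions_of(c,"push_stick")
P=cloud(c,r[0]["mask"]) if r else cloud(c)
for lo,hi in[(.022,.036),(.12,.136)]:
    Q=P[(P[:,2]>lo)&(P[:,2]<hi)][:,:2].astype(np.float32)
    if len(Q)>10: print(lo,len(Q),cv2.minAreaRect(Q*1000),Q.min(0),Q.max(0))
s=bot.camera("scene")
cv2.imwrite("pics/s1.png",s["pixels"]); P=cloud(s)
for k in["station","carton","carton_nose","fence","applicator_face"]:
    for d in bot.place_of(s,k)[:1]: print(k,round(d["p"],2),w(s,d["xyz"]))
r=bot.regions_of(s,"station")
if r:
    P=cloud(s,r[0]["mask"]);Q=P[(P[:,2]>.062)&(P[:,2]<.076)][:,:2].astype(np.float32); print("housing top",len(Q),cv2.minAreaRect(Q*1000))
E
```

```text
3.675 [ 0.4359 -0.1815  0.2315] theta -0.11225172202622166 [ 0.0007  0.     -1.    ] [0.8399 1.373  1.2115]
push_stick 0.8 [ 0.4829 -0.2787 -0.0034]
stick_grip 0.78 [ 0.483  -0.2762  0.0974]
station 0.6 [0.4819 0.027  0.0008]
carton 0.95 [ 0.4443 -0.1194  0.029 ]
fence 0.67 [ 0.577  -0.5148 -0.0039]
0.022 937 ((482.12994384765625, -235.51882934570312), (107.37789916992188, 50.820945739746094), 74.42232513427734) [ 0.4437 -0.286 ] [ 0.4983 -0.1774]
0.12 419 ((476.1130065917969, -275.56182861328125), (19.764057159423828, 29.523073196411133), 73.3350830078125) [ 0.4602 -0.2854] [ 0.4931 -0.2633]
station 0.79 [0.4807 0.0312 0.0031]
carton 0.84 [ 0.4397 -0.1213  0.0241]
carton_nose 0.71 [0.4601 0.0122 0.0253]
fence 0.66 [ 0.4776  0.0283 -0.0057]
applicator_face 0.58 [0.5204 0.1984 0.0278]
housing top 408 ((522.2244262695312, 259.95416259765625), (47.0416374206543, 90.39331817626953), 82.47116088867188)
```

View pics/w1.png

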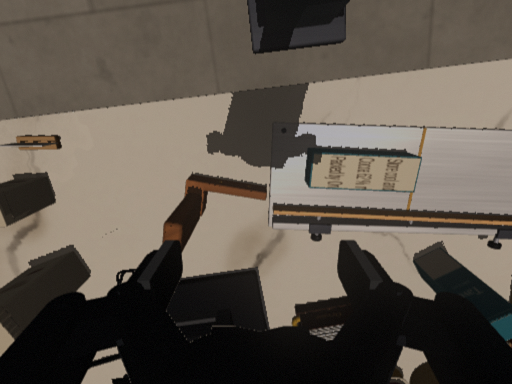

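The wrist view shows the stick turned more than the station: its wall runs from (190,182) to (265,192), giving a yaw of about -0.27. The grip is near (0.481, -0.277). I'll line up, descend and close.

Request:
carry_out(increments=[8.5, 0, 0, 0, 0.16, 8.5, -3.45, -4.0, 0, 0, 8.5, -3.45, -4.0, 0, 0, 8.5, 0, 0, 5.0, 0, 8.5, 0, 0, 5.0, 0])

```text
clock: 5.0
eef_pos: [0.4812, -0.2763, 0.1305]
tool_rot: [0.136, 0.991, -0.0, 0.001]
ft_force: [0.7, 1.0, -0.6]
grip_width: 0.0849
grasp_force: 0.0
```

Request:
carry_out(increments=[8.5, 0, 0, 3.0, 0, 8.5, 0, 0, 2.5, 0, 8.5, 0, 0, 0, 0, 0, 0, 0, 0, 0, 0, 0, 0, 0, 0])

```text
clock: 5.62
eef_pos: [0.4815, -0.2759, 0.0779]
tool_rot: [0.135, 0.991, -0.001, 0.001]
ft_force: [-0.4, -0.3, -0.3]
grip_width: 0.0513
grasp_force: 0.0
```

Request:
carry_out(increments=[0, 0, 0, 0, 0, 0, 0, 0, 0, 0, 0, 0, 0, 0, 0, 0, 0, 0, 0, 0, 0, 0, 0, 0, 0])

```text
clock: 6.25
eef_pos: [0.4812, -0.2758, 0.0773]
tool_rot: [0.136, 0.991, -0.0, 0.001]
ft_force: [1.2, 0.0, 6.6]
grip_width: 0.0191
grasp_force: 59.5
```

Request:
carry_out(increments=[0, 0, 0, -3, 0, 0, 0, 0, -3, 0, 0, 0, 0, 0, -0.127, 0, 2.4, 4.2, 0, 0, 0, 2.4, 4.2, 0, 0])

```text
clock: 6.88
eef_pos: [0.4437, -0.1841, 0.1352]
tool_rot: [0.073, 0.997, 0.001, -0.001]
ft_force: [0.6, 1.5, -1.0]
grip_width: 0.0197
grasp_force: 59.4
```

Request:
carry_out(increments=[0, 2.4, 4.2, 0, 0, 0, 0, 0, 0, 0, 0, 0, 0, 0, 0, 0, 0, 0, 0, 0, 0, 0, 0, 0, 0])

```text
clock: 7.5
eef_pos: [0.4276, -0.1411, 0.1362]
tool_rot: [0.073, 0.997, -0.0, -0.0]
ft_force: [0.2, -0.2, -2.2]
grip_width: 0.0194
grasp_force: 59.6
```

```bash
cat > st.py <<'E'
from h import *
np.set_printoptions(precision=4,suppress=True)
O=np.array([.4805,.029]); Y=-.145
def S(p): d=np.array(p)[:2]-O; c,s=np.cos(Y),np.sin(Y); return np.array([c*d[0]+s*d[1],-s*d[0]+c*d[1]])
def obs():
    o=bot.get_obs(); q=R.from_quat(o["tool_rot"]).as_matrix(); print(o["clock"],o["eef_pos"],"theta",np.arctan2(-q[0,1],q[1,1]),"S",S(o["eef_pos"]),"F",o["ft_force"]); return o
E
python3 - <<'E'
from st import *
obs()
c=bot.camera("wrist"); cv2.imwrite("pics/w2.png",c["pixels"])
for k,lo,hi in[("push_stick",.085,.097),("carton",.04,.051),("fence",.03,.042)]:
    for d in bot.place_of(c,k)[:1]: print(k,round(d["p"],2),w(c,d["xyz"]),S(w(c,d["xyz"])))
    r=bot.regions_of(c,k)
    if r:
        P=cloud(c,r[0]["mask"]); Q=P[(P[:,2]>lo)&(P[:,2]<hi)][:,:2]
        if len(Q)>10:
            Q=np.array([S(p) for p in Q],np.float32); print(len(Q),"S-rect",cv2.minAreaRect(Q*1000),Q.min(0),Q.max(0))
E
```

```text
7.5 [ 0.4276 -0.1411  0.1362] theta -0.14615305731580605 S [-0.0277 -0.1759] F [ 0.2034 -0.1568 -2.1896]
push_stick 0.83 [ 0.4275 -0.1464  0.0566] [-0.0271 -0.1812]
2853 S-rect ((-56.112327575683594, -139.79942321777344), (38.1331901550293, 113.67902374267578), 15.268134117126465) [-0.0631 -0.1903] [-0.0228 -0.0816]
carton 0.95 [ 0.4439 -0.1184  0.0304] [-0.015  -0.1511]
6939 S-rect ((-12.720978736877441, -85.2389144897461), (134.66189575195312, 46.87907791137695), 89.30612182617188) [-0.0367 -0.1526] [ 0.0111 -0.0178]
2823 S-rect ((61.76593780517578, -18.804000854492188), (215.92970275878906, 26.933311462402344), 88.94847869873047) [ 0.0471 -0.1265] [0.0749 0.089 ]
```

View pics/w2.png

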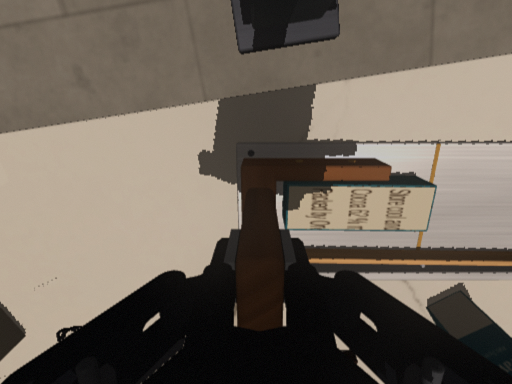

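The stick hangs straight in the grip. Its wall is at rows 160-180, 15 mm off the carton's outer side, and the heel is 11 mm behind the tail. I'll lower it, close the heel gap and approach the side.

Request:
carry_out(increments=[0, 0, 0, 2.5, 0, 0, 0, 0, 1.5, 0, 0, 0, 0, 0.6, 0, 0, 0, 0, 0, 0, 0, 0, 0, 0, 0])

```text
clock: 8.48
eef_pos: [0.4279, -0.1404, 0.0909]
tool_rot: [0.072, 0.997, -0.0, 0.001]
ft_force: [-1.0, -0.3, -1.9]
grip_width: 0.0194
grasp_force: 59.8
```

Request:
carry_out(increments=[0, 0, 0.5, 0, 0, 0, 0, 0.5, 0, 0, 0, -0.6, 0, 0, 0, 0, -0.6, 0, 0, 0, 0, 0, 0, 0, 0])

```text
clock: 9.1
eef_pos: [0.4415, -0.1323, 0.0904]
tool_rot: [0.072, 0.997, -0.0, 0.0]
ft_force: [-0.2, -0.1, -1.5]
grip_width: 0.0197
grasp_force: 59.7
```

```bash
python3 -c "
from st import *
obs()"
```

```text
9.1 [ 0.4415 -0.1323  0.0904] theta -0.14468083219032965 S [-0.0153 -0.1652] F [-0.1601 -0.0528 -1.5385]
```

Request:
carry_out(increments=[0, -0.4, 0, 0, 0, 0, -0.5, 0, 0, 0, 0, -0.5, 0, 0, 0, 0, -0.5, 0, 0, 0, 0, -0.4, 0, 0, 0])

```text
clock: 9.72
eef_pos: [0.4638, -0.1354, 0.0902]
tool_rot: [0.072, 0.997, -0.0, -0.0]
ft_force: [-0.9, 0.8, -2.7]
grip_width: 0.0192
grasp_force: 59.7
```

```bash
python3 - <<'E'
from st import *
obs()
c=bot.camera("wrist"); cv2.imwrite("pics/w3.png",c["pixels"])
for k,lo,hi in[("carton",.042,.050),("fence",.033,.042)]:
    r=bot.regions_of(c,k)
    if r:
        P=cloud(c,r[0]["mask"]); Q=P[(P[:,2]>lo)&(P[:,2]<hi)][:,:2]
        Q=np.array([S(p) for p in Q],np.float32)*1000; print(k,len(Q),"S-rect",cv2.minAreaRect(Q),Q.min(0),Q.max(0))
        if k=="fence":
            for a in range(-120,100,20):
                m=(Q[:,1]>a)&(Q[:,1]<a+20)
                if m.sum()>5: print(a+10,np.percentile(Q[m,0],[1,50,99]))
E
```

```text
9.725 [ 0.4638 -0.1354  0.0902] theta -0.14475224775167414 S [ 0.0072 -0.1651] F [-0.8642  0.8416 -2.6526]
carton 10395 S-rect ((6.056421279907227, -84.65087890625), (135.3381805419922, 47.535037994384766), 89.78611755371094) [ -17.6624 -152.2439] [ 30.0313 -16.947 ]
fence 2361 S-rect ((60.8740348815918, -38.17193603515625), (177.80760192871094, 25.463783264160156), 89.2511978149414) [  47.0214 -126.9023] [73.2875 50.5822]
-110 [47.7691 63.5518 71.2675]
-90 [47.5617 51.7246 66.4826]
-70 [48.5032 66.1162 72.9587]
-50 [48.7846 66.4457 73.047 ]
-30 [48.9157 65.9102 73.0298]
-10 [49.4669 65.9382 73.1142]
10 [49.6655 66.1682 73.1783]
30 [49.7264 65.8582 73.052 ]
50 [50.6712 67.4737 72.977 ]
```

View pics/w3.png

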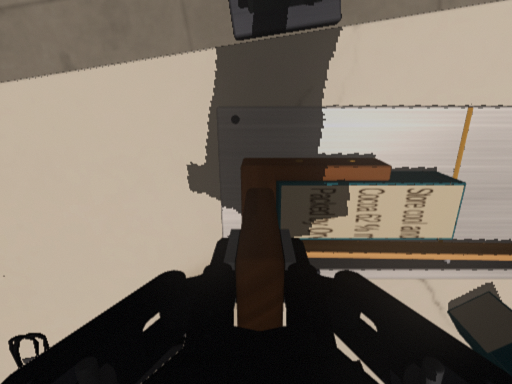

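The wrist view shows the carton straight against the wall, with its far edge at row 240. The strip face is at row 243-250, about 18 mm away in depth and toed about +0.017. I'll advance 13 mm and match the toe.

Request:
carry_out(increments=[0, -0.4, 0, 0, 0.015, 0, -0.4, 0, 0, 0, 0, -0.3, 0, 0, 0, 0, -0.2, 0, 0, 0, 0, 0, 0, 0, 0])

```text
clock: 10.5
eef_pos: [0.4766, -0.1374, 0.0903]
tool_rot: [0.08, 0.997, 0.0, 0.0]
ft_force: [-1.4, 0.6, -0.7]
grip_width: 0.0197
grasp_force: 59.8
```

Request:
carry_out(increments=[0, -0.1, 0, 0, 0, 0, -0.05, 0, 0, 0, 0, -0.05, 0, 0, 0, 0, 0, 0, 0, 0, 0, 0, 0, 0, 0])

```text
clock: 11.12
eef_pos: [0.4782, -0.1377, 0.0903]
tool_rot: [0.08, 0.997, -0.0, 0.0]
ft_force: [-2.0, 0.6, -1.1]
grip_width: 0.0195
grasp_force: 59.8
```

```bash
cat > f.py <<'E'
from st import *
o=bot.get_obs(); print("S",S(o["eef_pos"]),"z",o["eef_pos"][2]); F=[]
for i in range(1):
    f=o["ft_force"]; print("F_S",S(f[:2]+O),f[2])
E
python3 f.py
```

```text
S [ 0.0219 -0.1653] z 0.09029907783378623
F_S [-2.0164  0.2654] -1.1197027956339167
```

Request:
carry_out(increments=[0, -0.05, 0, 0, 0, 0, -0.05, 0, 0, 0, 0, -0.05, 0, 0, 0, 0, 0, 0, 0, 0, 0, 0, 0, 0, 0])

```text
clock: 11.75
eef_pos: [0.4798, -0.138, 0.0903]
tool_rot: [0.08, 0.997, -0.0, 0.0]
ft_force: [-0.9, 0.4, -1.5]
grip_width: 0.0194
grasp_force: 59.8
```

Request:
carry_out(increments=[0, -0.05, 0, 0, 0, 0, -0.05, 0, 0, 0, 0, 0, 0, 0, 0, 0, 0, 0, 0, 0, 0, 0, 0, 0, 0])

```text
clock: 12.38
eef_pos: [0.4804, -0.1381, 0.0903]
tool_rot: [0.08, 0.997, 0.0, -0.0]
ft_force: [-2.6, 0.7, -0.1]
grip_width: 0.0191
grasp_force: 59.8
```

Request:
carry_out(increments=[0, -0.05, 0, 0, 0, 0, -0.05, 0, 0, 0, 0, 0, 0, 0, 0, 0, 0, 0, 0, 0, 0, 0, 0, 0, 0])

```text
clock: 13.0
eef_pos: [0.4807, -0.1381, 0.0901]
tool_rot: [0.08, 0.997, 0.0, -0.001]
ft_force: [-5.7, 1.3, 0.8]
grip_width: 0.0193
grasp_force: 60.2
```

Request:
carry_out(increments=[0, -0.05, 0, 0, 0, 0, 0, 0, 0, 0, 0, 0, 0, 0, 0, 0, 0, 0, 0, 0, 0, 0, 0, 0, 0])

```text
clock: 13.62
eef_pos: [0.4808, -0.1381, 0.09]
tool_rot: [0.08, 0.997, 0.0, -0.001]
ft_force: [-5.7, 0.1, 1.6]
grip_width: 0.0197
grasp_force: 60.2
```

Request:
carry_out(increments=[0, 0, 0.2, 0, 0, 0, 0, 0.3, 0, 0, 0, 0, 0.3, 0, 0, 0, 0, 0.3, 0, 0, 0, 0, 0.3, 0, 0])

```text
clock: 14.25
eef_pos: [0.4827, -0.1263, 0.0898]
tool_rot: [0.081, 0.997, -0.002, -0.002]
ft_force: [-5.7, -4.2, -0.7]
grip_width: 0.0192
grasp_force: 60.0
```

```bash
python3 f.py
```

```text
S [ 0.0246 -0.1534] z 0.08983257863350122
F_S [-5.008  -4.9268] -0.6863425356223513
```

Request:
carry_out(increments=[0, 0, 0.3, 0, 0, 0, 0, 0.3, 0, 0, 0, 0, 0.3, 0, 0, 0, 0, 0.3, 0, 0, 0, 0, 0.3, 0, 0])

```text
clock: 14.88
eef_pos: [0.4851, -0.1115, 0.0898]
tool_rot: [0.081, 0.997, -0.002, -0.002]
ft_force: [-6.0, -4.9, -0.7]
grip_width: 0.0193
grasp_force: 60.0
```

```bash
python3 f.py
```

```text
S [ 0.0249 -0.1384] z 0.08981520895799541
F_S [-5.2703 -5.6979] -0.6904500064958605
```

Request:
carry_out(increments=[0, 0, 0.4, 0, 0, 0, 0, 0.4, 0, 0, 0, 0, 0.4, 0, 0, 0, 0, 0.4, 0, 0, 0, 0, 0.4, 0, 0])

```text
clock: 15.5
eef_pos: [0.4883, -0.0917, 0.0898]
tool_rot: [0.081, 0.997, -0.002, -0.002]
ft_force: [-5.8, -4.5, -0.1]
grip_width: 0.0195
grasp_force: 60.0
```

```bash
python3 f.py; python3 - <<'E'
from st import *
c=bot.camera("wrist")
for k,lo,hi in[("carton",.042,.050),("fence",.033,.042)]:
    r=bot.regions_of(c,k)
    if r:
        P=cloud(c,r[0]["mask"]); Q=P[(P[:,2]>lo)&(P[:,2]<hi)][:,:2]
        Q=np.array([S(p) for p in Q],np.float32)*1000; print(k,len(Q),"S-rect",cv2.minAreaRect(Q),Q.min(0),Q.max(0))
E
```

```text
S [ 0.0252 -0.1183] z 0.0898045648970503
F_S [-5.1228 -5.29  ] -0.06643850139821672
carton 10462 S-rect ((25.71024513244629, -39.260169982910156), (135.94366455078125, 46.83603286743164), 88.66627502441406) [   1.1114 -106.7718] [50.4574 28.7853]
fence 2918 S-rect ((61.53645706176758, -52.993621826171875), (283.3382263183594, 28.166362762451172), 89.38758850097656) [  45.9688 -194.7637] [74.1996 88.5674]
```

Carton straight and flush (toe about 0.02), and forces are steady. I'll continue feeding.

Request:
carry_out(increments=[0, 0, 0.4, 0, 0, 0, 0, 0.4, 0, 0, 0, 0, 0.4, 0, 0, 0, 0, 0.4, 0, 0, 0, 0, 0.4, 0, 0])

```text
clock: 16.27
eef_pos: [0.4916, -0.0719, 0.0898]
tool_rot: [0.081, 0.997, -0.002, -0.002]
ft_force: [-6.0, -4.3, 0.2]
grip_width: 0.0195
grasp_force: 60.0
```

Request:
carry_out(increments=[0, 0, 0.4, 0, 0, 0, 0, 0.4, 0, 0, 0, 0, 0.4, 0, 0, 0, 0, 0.4, 0, 0, 0, 0, 0.4, 0, 0])

```text
clock: 16.9
eef_pos: [0.4948, -0.0522, 0.0898]
tool_rot: [0.081, 0.997, -0.002, -0.001]
ft_force: [-5.4, -4.4, 0.4]
grip_width: 0.0196
grasp_force: 60.0
```

```bash
python3 f.py
```

```text
S [ 0.0258 -0.0783] z 0.08983517408349907
F_S [-4.7479 -5.0908] 0.41399783661783646
```

Request:
carry_out(increments=[0, -0.02, 0.4, 0, 0, 0, 0, 0.4, 0, 0, 0, 0, 0.4, 0, 0, 0, -0.01, 0.4, 0, 0, 0, 0, 0.4, 0, 0])

```text
clock: 17.52
eef_pos: [0.498, -0.0327, 0.0898]
tool_rot: [0.081, 0.997, -0.002, -0.002]
ft_force: [-6.3, -5.4, 1.5]
grip_width: 0.0195
grasp_force: 60.1
```

Request:
carry_out(increments=[0, 0, 0.4, 0, 0, 0, 0, 0.4, 0, 0, 0, -0.01, 0.4, 0, 0, 0, 0, 0.4, 0, 0, 0, 0, 0.4, 0, 0])

```text
clock: 18.15
eef_pos: [0.5012, -0.013, 0.0898]
tool_rot: [0.081, 0.997, -0.002, -0.002]
ft_force: [-7.0, -5.2, 1.8]
grip_width: 0.0196
grasp_force: 60.1
```

```bash
python3 f.py
```

```text
S [ 0.0266 -0.0386] z 0.089814596731951
F_S [-6.1809 -6.1457] 1.8225919414405802
```

Request:
carry_out(increments=[0, 0.01, 0.4, 0, 0, 0, 0, 0.4, 0, 0, 0, 0, 0.4, 0, 0, 0, 0, 0.4, 0, 0, 0, 0, 0.4, 0, 0])

```text
clock: 18.77
eef_pos: [0.5044, 0.0068, 0.0898]
tool_rot: [0.081, 0.997, -0.002, -0.002]
ft_force: [-5.4, -5.0, 1.0]
grip_width: 0.0192
grasp_force: 60.1
```

Request:
carry_out(increments=[0, 0, 0.4, 0, 0, 0, 0, 0.4, 0, 0, 0, 0, 0.4, 0, 0, 0, 0, 0.4, 0, 0, 0, 0, 0.4, 0, 0])

```text
clock: 19.4
eef_pos: [0.5077, 0.0266, 0.0898]
tool_rot: [0.081, 0.997, -0.002, -0.002]
ft_force: [-5.7, -4.8, 1.2]
grip_width: 0.0192
grasp_force: 60.1
```

```bash
python3 f.py
```

```text
S [0.0272 0.0016] z 0.08982007835170724
F_S [-4.9492 -5.5937] 1.244343988815987
```

Request:
carry_out(increments=[0, -0.01, 0.4, 0, 0, 0, 0, 0.4, 0, 0, 0, 0, 0.4, 0, 0, 0, 0, 0.3, 0, 0, 0, 0, 0.3, 0, 0])

```text
clock: 20.02
eef_pos: [0.5106, 0.0443, 0.0898]
tool_rot: [0.081, 0.997, -0.002, -0.002]
ft_force: [-6.0, -5.7, 2.5]
grip_width: 0.0192
grasp_force: 60.2
```

Request:
carry_out(increments=[0, 0, 0.2, 0, 0, 0, 0, 0.2, 0, 0, 0, 0, 0.2, 0, 0, 0, 0, 0.2, 0, 0, 0, 0, 0.2, 0, 0])

```text
clock: 20.65
eef_pos: [0.5119, 0.0523, 0.0899]
tool_rot: [0.081, 0.997, -0.004, -0.002]
ft_force: [-7.4, -10.0, 2.4]
grip_width: 0.0195
grasp_force: 60.6
```

```bash
python3 f.py
```

```text
S [0.0277 0.0276] z 0.08989462575646895
F_S [ -5.9031 -10.954 ] 2.4176385749482097
```

Request:
carry_out(increments=[0, 0, 0.2, 0, 0, 0, 0, 0.2, 0, 0, 0, 0, 0.2, 0, 0, 0, 0, 0.2, 0, 0, 0, 0, 0.2, 0, 0])

```text
clock: 21.28
eef_pos: [0.5135, 0.0624, 0.0899]
tool_rot: [0.081, 0.997, -0.004, -0.002]
ft_force: [-6.1, -8.9, 3.4]
grip_width: 0.0192
grasp_force: 60.6
```

```bash
python3 f.py
```

```text
S [0.0279 0.0378] z 0.08989226238302031
F_S [-4.7133 -9.7156] 3.417233989424002
```

Request:
carry_out(increments=[0, -0.01, 0.1, 0, 0, 0, 0, 0.1, 0, 0, 0, 0, 0.1, 0, 0, 0, 0, 0.05, 0, 0, 0, 0, 0, 0, 0])

```text
clock: 21.9
eef_pos: [0.5141, 0.0659, 0.0899]
tool_rot: [0.081, 0.997, -0.004, -0.002]
ft_force: [-7.1, -8.4, 2.9]
grip_width: 0.0193
grasp_force: 60.6
```

```bash
python3 f.py
```

```text
S [0.0279 0.0414] z 0.089865617447627
F_S [-5.7942 -9.3409] 2.921135554540683
```

Request:
carry_out(increments=[0, 0, 0.05, 0, 0, 0, 0, 0.05, 0, 0, 0, 0, 0.05, 0, 0, 0, 0, 0, 0, 0, 0, 0, 0, 0, 0])

```text
clock: 22.52
eef_pos: [0.5144, 0.0674, 0.0899]
tool_rot: [0.081, 0.997, -0.004, -0.002]
ft_force: [-6.6, -10.0, 3.5]
grip_width: 0.0193
grasp_force: 60.6
```

```bash
python3 f.py
```

```text
S [0.028  0.0429] z 0.08985191519429395
F_S [ -5.0895 -10.8279] 3.4944296774008454
```

Nose is near 189.6 mm and still sliding, so I'll creep on to the stop.

Request:
carry_out(increments=[0, 0, 0.05, 0, 0, 0, 0, 0.05, 0, 0, 0, 0, 0.05, 0, 0, 0, 0, 0, 0, 0, 0, 0, 0, 0, 0])

```text
clock: 23.15
eef_pos: [0.5145, 0.0684, 0.0899]
tool_rot: [0.081, 0.997, -0.004, -0.002]
ft_force: [-7.3, -11.0, 3.9]
grip_width: 0.0195
grasp_force: 60.6
```

```bash
python3 f.py
```

```text
S [0.028  0.0439] z 0.08988280552961941
F_S [ -5.6063 -11.8897] 3.900176023425904
```

Request:
carry_out(increments=[0, 0, 0.05, 0, 0, 0, 0, 0.05, 0, 0, 0, 0, 0, 0, 0, 0, 0, 0, 0, 0, 0, 0, 0, 0, 0])

```text
clock: 23.78
eef_pos: [0.5146, 0.0686, 0.0899]
tool_rot: [0.081, 0.997, -0.005, -0.002]
ft_force: [-7.2, -11.5, 4.7]
grip_width: 0.0194
grasp_force: 60.7
```

```bash
python3 f.py; python3 - <<'E'
from st import *
for n in["scene","wrist"]:
    c=bot.camera(n); cv2.imwrite(f"pics/{n}4.png",c["pixels"])
    for k in["applicator_face","carton_nose","carton"]:
        for d in bot.place_of(c,k)[:1]: print(n,k,round(d["p"],2),S(w(c,d["xyz"])))
    r=bot.regions_of(c,"carton")
    if r:
        P=cloud(c,r[0]["mask"]); Q=P[(P[:,2]>.042)&(P[:,2]<.05)][:,:2]
        if len(Q)>10:
            Q=np.array([S(p) for p in Q],np.float32)*1000; print("carton",len(Q),"S-rect",cv2.minAreaRect(Q),Q.min(0),Q.max(0))
E
```

```text
S [0.028  0.0441] z 0.08988413770038783
F_S [ -5.487  -12.3894] 4.680115616232396
scene applicator_face 0.59 [ 0.0317 -0.5414]
carton 419 S-rect ((25.14373016357422, 121.51229858398438), (48.5707893371582, 130.84996032714844), 0.2740084230899811) [ 0.5535 56.0874] [ 49.2064 186.9137]
wrist applicator_face 0.89 [0.0163 0.1915]
wrist carton_nose 0.89 [0.0274 0.1896]
wrist carton 0.56 [0.0271 0.0537]
carton 10506 S-rect ((28.538028717041016, 122.28843688964844), (135.5598907470703, 46.95104217529297), 88.99308013916016) [ 4.1147 54.6302] [ 52.7053 189.9809]
```

Request:
carry_out(increments=[0, 0, 0.05, 0, 0, 0, 0, 0.05, 0, 0, 0, 0, 0, 0, 0, 0, 0, 0, 0, 0, 0, 0, 0, 0, 0])

```text
clock: 24.9
eef_pos: [0.5146, 0.0688, 0.0899]
tool_rot: [0.081, 0.997, -0.006, -0.002]
ft_force: [-7.7, -13.8, 4.9]
grip_width: 0.0192
grasp_force: 60.8
```

```bash
python3 f.py
```

```text
S [0.028  0.0443] z 0.08991658238523434
F_S [ -5.6565 -14.7752] 4.8851472490568595
```

View pics/wrist4.png

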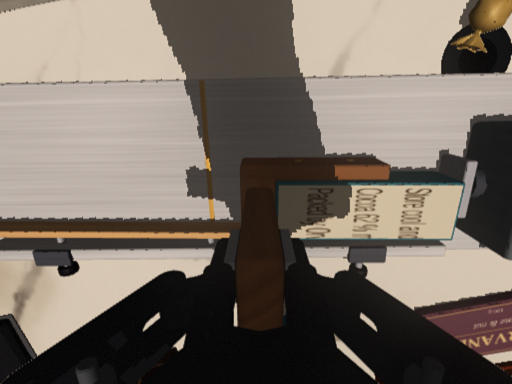

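The plate is at the hard stop: the force rises with no motion, and the nose sits on the plate at (462,200) with the carton flush to the fence. I'll back off gently.

Request:
carry_out(increments=[0, 0.05, -0.15, 0, 0, 0, 0.05, -0.15, 0, 0, 0, 0.1, -0.2, 0, 0, 0, 0.2, -0.2, 0, 0, 0, 0.3, -0.3, 0, 0])

```text
clock: 25.52
eef_pos: [0.5097, 0.0663, 0.0908]
tool_rot: [0.08, 0.997, 0.001, 0.001]
ft_force: [-0.7, 0.6, -1.2]
grip_width: 0.0191
grasp_force: 60.0
```

Request:
carry_out(increments=[0, 0.6, -0.6, 0, 0, 0, 0.6, -1, 0, 0, 0, 0, -1, 0, 0, 0, 0, 0, 0, 0, 0, 0, 0, 0, 0])

```text
clock: 26.15
eef_pos: [0.4928, 0.0417, 0.0905]
tool_rot: [0.08, 0.997, 0.0, 0.0]
ft_force: [0.7, 0.4, -2.6]
grip_width: 0.0193
grasp_force: 60.0
```

```bash
python3 f.py; python3 - <<'E'
from st import *
c=bot.camera("wrist")
for k in["applicator_face","carton_nose","carton"]:
    for d in bot.place_of(c,k)[:1]: print(k,round(d["p"],2),S(w(c,d["xyz"])))
r=bot.regions_of(c,"carton")
P=cloud(c,r[0]["mask"]); Q=P[(P[:,2]>.042)&(P[:,2]<.05)][:,:2]
Q=np.array([S(p) for p in Q],np.float32)*1000; print("carton",len(Q),"S-rect",cv2.minAreaRect(Q),Q.min(0),Q.max(0))
E
```

```text
S [0.0103 0.0144] z 0.09045866533707618
F_S [0.6603 0.5415] -2.605587359790822
applicator_face 0.95 [0.0158 0.1918]
carton_nose 0.66 [0.0281 0.1923]
carton 0.88 [0.028  0.0578]
carton 9880 S-rect ((28.316360473632812, 121.88851165771484), (135.3496551513672, 46.8781852722168), 88.98211669921875) [ 4.2138 54.2196] [ 52.5065 189.756 ]
```

Request:
carry_out(increments=[0, 0, 0, -2.5, 0, 0, 0, 0, -3.0, 0, 0, -0.55, -4.7, 0, 0, 0, -0.55, -4.7, 0, 0, 0, -0.55, -4.7, 0, 0])

```text
clock: 27.02
eef_pos: [0.4864, -0.101, 0.1455]
tool_rot: [0.079, 0.997, 0.0, 0.0]
ft_force: [1.2, -0.2, -1.7]
grip_width: 0.0194
grasp_force: 60.2
```

Request:
carry_out(increments=[0, -0.55, -4.7, 0, 0, 0, -0.55, -4.7, 0, 0, 0, -0.55, -4.7, 0, 0, 0, -0.55, -4.7, 0, 0, 0, 0, 0, 0, 0])

```text
clock: 27.65
eef_pos: [0.4779, -0.2923, 0.145]
tool_rot: [0.082, 0.997, -0.0, 0.0]
ft_force: [-0.6, 0.2, -2.2]
grip_width: 0.0197
grasp_force: 60.3
```

Request:
carry_out(increments=[0, 0, 0, 3, 0, 0, 0, 0, 2, 0, 0, 0, 0, 1.0, 0, 0, 0, 0, 0.5, 0, 0, 0, 0, 0, 0])

```text
clock: 28.28
eef_pos: [0.4784, -0.2889, 0.0806]
tool_rot: [0.08, 0.997, -0.0, 0.0]
ft_force: [0.0, 0.5, -1.4]
grip_width: 0.0194
grasp_force: 60.3
```

Request:
carry_out(increments=[0, 0, 0, 0.15, 0, 0, 0, 0, 0.1, 0, 0, 0, 0, 0.05, 0, 0, 0, 0, 0, 0, 0, 0, 0, 0, 0])

```text
clock: 28.9
eef_pos: [0.4781, -0.2892, 0.0774]
tool_rot: [0.08, 0.997, -0.0, 0.0]
ft_force: [-0.4, -0.3, -1.8]
grip_width: 0.0191
grasp_force: 60.3
```

Request:
carry_out(increments=[0, 0, 0, 0.05, 0, 0, 0, 0, 0.03, 0, 0, 0, 0, 0, 0, 2.5, 0, 0, 0, 0, 5.0, 0, 0, 0, 0])

```text
clock: 29.52
eef_pos: [0.4783, -0.2892, 0.0764]
tool_rot: [0.08, 0.997, -0.0, 0.0]
ft_force: [0.5, 0.5, 0.1]
grip_width: 0.0422
grasp_force: 0.0
```

Request:
carry_out(increments=[8.5, 0, 0, 0, 0, 8.5, 0, 0, 0, 0, 8.5, 0, 0, 0, 0, 8.5, 0, 0, -2, 0, 8.5, 0, 0, -4, 0])

```text
clock: 30.15
eef_pos: [0.4767, -0.2883, 0.1352]
tool_rot: [0.08, 0.997, 0.001, -0.002]
ft_force: [-0.4, -0.7, 1.3]
grip_width: 0.0851
grasp_force: 0.0
```

Request:
carry_out(increments=[8.5, 0, 0, -4, 0, 8.5, 0, 0, -4, 0, 8.5, 3, 1.5, 0, 0, 8.5, 3, 1.5, 0, 0, 8.5, 0, 0, 0, 0])

```text
clock: 30.78
eef_pos: [0.422, -0.2488, 0.2168]
tool_rot: [0.08, 0.997, 0.0, -0.0]
ft_force: [0.8, 0.3, 0.4]
grip_width: 0.0848
grasp_force: 0.0
```

```bash
python3 - <<'E'
from st import *
obs(); ims=[]
for n in["wrist","scene"]:
    c=bot.camera(n); ims.append(c["pixels"])
    for k in["applicator_face","carton_nose","carton","push_stick","stick_grip"]:
        for d in bot.place_of(c,k)[:1]: p=w(c,d["xyz"]); print(n,k,round(d["p"],2),p,S(p))
    r=bot.regions_of(c,"carton")
    if r:
        P=cloud(c,r[0]["mask"]); Q=P[(P[:,2]>.042)&(P[:,2]<.05)][:,:2]
        if len(Q)>9: Q=np.array([S(p) for p in Q],np.float32)*1000; print("carton",len(Q),cv2.minAreaRect(Q))
cv2.imwrite("pics/end.png",cv2.resize(np.vstack(ims),(400,600)))
E
```

```text
30.775 [ 0.422  -0.2488  0.2168] theta -0.15947507721161785 S [-0.0178 -0.2833] F [0.7785 0.2906 0.412 ]
wrist applicator_face 0.41 [ 0.6251  0.0643 -0.0028] [0.138  0.0558]
wrist push_stick 0.84 [ 0.4764 -0.2895 -0.0051] [ 0.042  -0.3158]
wrist stick_grip 0.89 [ 0.4789 -0.2908  0.1005] [ 0.0446 -0.3167]
scene carton_nose 0.65 [ 0.4799  0.0284 -0.0033] [-0.0005 -0.0007]
scene carton 0.79 [0.5136 0.0756 0.0246] [0.0261 0.0509]
scene push_stick 0.85 [ 0.4764 -0.2881  0.0019] [ 0.0418 -0.3143]
scene stick_grip 0.58 [ 0.4784 -0.2882  0.0915] [ 0.0437 -0.3142]
carton 427 ((24.541141510009766, 123.45445251464844), (130.76988220214844, 48.645816802978516), 89.67774200439453)
```

View pics/end.png

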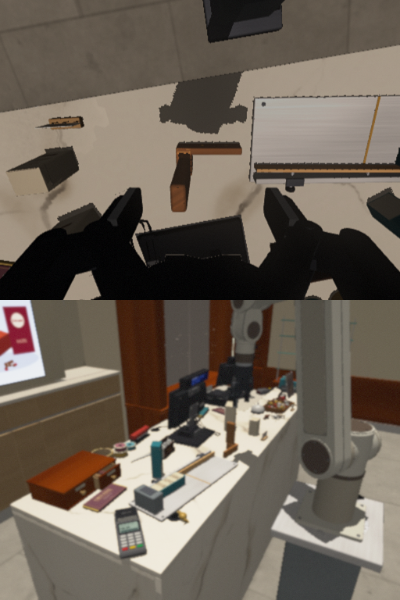

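The stick stands upright at (180,170), clear of the station edge at column 250. The carton is at the plate beside the housing, and the gripper is free.

```bash
python3 -c "
from workcell import bot
print(bot.job_done())"
```

```text
the job is handed in; nothing more can be done
None
```

I handed the job in at about 31 s of the 72 s allowed; the interface returned no verdict. By my measurements the carton was fed flush along the fence and pushed the applicator plate to its hard stop, and the stick stands upright on the bare counter, off the station.

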